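Latch the lamp into the burn-in box

TASK

Put the closed white lamp housing (the one standing dome-up, not the hollow one lying open side up) into the burn-in box: lift the gate's latch bar over its catch, swing the gate wide open, and slide the lamp, still dome-up, through the doorway until it is fully inside. Then swing the gate shut, lifting the bar over its catch again, and let it drop back down behind the catch. Leave the hollow cap and the tally counter where they are.

Things in the scene. Friction and masses are not known exactly. Their poses are not given: they have to be found in the camera images.
- burnin_box: Fixed low grey box on the bench, 100 mm deep (its x), 96 wide (its y), 52 high. Origin: centre of its underside; x runs from doorway to back wall, y to the left as the robot faces the doorway, z up. Walls 6 mm; the back wall's inner face is at x = +44 mm. Roof: underside at z = 47 mm, front edge at x = -30 mm, so the front 20 mm of the box is open above.
- doorway (a point): Middle of the open doorway at bench level; box x = -50, y = 0, z = 0 mm; axes as the box. 84 mm wide, no sill: the bench is the floor.
- catch_lip (a point): Top middle of the catch lip, left of the doorway: box x = -78, y = 64, z = 46 mm. The upright lip is 7 mm thick in x and 14 mm wide in y. The lowered bar lies behind it and cannot come forward; a lowered bar in front of it cannot go back: the bar must be lifted over it both to open and to shut the gate. Foot block below, 18 mm high: box x = -90 to -35, y = 49 to 75 mm.
- gate (a joint): Gate angle, rad: 0 shut, 2.1 limit; growing anticlockwise from above: it swings to the front, then to the right of the doorway. Upright panel 8 mm thick, from 5 to 93 mm from the hinge axis, z = 4 to 46 mm; shut, it lies across the doorway at box x = -60 to -52 mm. Light friction (0.02 N m): it stays where it is left.
- gate_hinge (a point): Point on the gate's vertical hinge axis, 25 mm above the bench, at the right of the doorway: box x = -56, y = -48 mm.
- latch_bar (a joint): Latch bar angle, rad: 0 level, down on its peg; grows as the free end is lifted, up to 0.7; falls back by its own weight (60 g). Steel bar 6 mm thick, 12 high, on the gate's outer face. Gate shut: pivot (axis along box x) at box x = -68, y = -30, z = 34 mm; bar runs left to y = +90 mm, behind the catch lip. It clears the lip above about 0.22 rad.
- bar_knob (a point): Centre of the black ball knob, 20 mm across, on a 7 mm upright stem near the bar's free end: the place to hold the bar. 115 mm along the bar from its pivot, 46 mm above its centre line; bar down and gate shut: box x = -68, y = +85, z = 80 mm. Nothing above it. The ball can turn between the fingers of a gripper pointing down while bar and gate swing.
- lamp_center (a point): Centre, half-way up, of the loose closed white lamp housing that stands dome-up: a rounded box 44 mm (its x) by 57 mm (its y), 23 mm high, 56 to 112 g. z up. Slides on the bench.
- open_cap: Bystander: hollow white lamp cap, same size (44 x 57 x 23 mm), lying open side up, so that its inside shows. Origin: centre of its underside. Leave it.
- counter: Bystander: round hand tally counter, about 43 mm across, 23 mm high. Origin: centre of its underside. Leave it.

How it is judged:
On the way, in this order (a step that is already met when the one before it is completed fails the run):
1. the latch bar is lifted over its catch (value of joint latch_bar above 0.2 rad), for 0.05 s.
2. the gate is swung wide open (value of joint gate above 1.2 rad), for 0.1 s.
3. the lamp is inside the box (x of lamp_center in the frame of burnin_box between -0.03 and 0.04 m and y of lamp_center in the frame of burnin_box between -0.035 and 0.035 m and height (world z) of lamp_center below 0.03 m), for 0.05 s.
At the end, for the whole second after the job is handed in: The gate is shut (under 0.06 rad), the latch bar is down behind its catch (under 0.05 rad), the lamp housing stands inside the box on the bench, dome-up (within 0.2 rad), its centre at box x from -30 to +40 mm and within 35 mm of the middle line (all of step 3 and value of joint gate below 0.06 rad and value of joint latch_bar below 0.05 rad and angle between lamp_center's own z axis and vertical below 0.2 rad); the robot touches nothing.
It fails at once if the hollow cap is moved by more than 30 mm (distance of open_cap from where it was at the start of the episode above 0.03 m).
It fails at once if the tally counter is moved by more than 30 mm (distance of counter from where it was at the start of the episode above 0.03 m).
It also fails if it takes over 72 s, if anything falls off the work surface, if the arm or the gripper's body presses on something with over 40 N, if the wrist force passes 120 N, or if a joint passes its speed limit or range.

ROBOT

A 6-joint arm with a two-finger parallel gripper is mounted at the origin on a cart in front of the work surface, level with it; the furniture and walls round the work are solid. World frame = base frame: x ahead of the robot, y to its left, z up, the work surface at z = 0. Lengths are in m, angles in rad, forces in N, time in s.
With the tool pointing down it reaches from about 0.275 to 0.75 m from the base axis. Payload 10.2 kg.
Tool frame: the origin (TCP) lies midway between the tips of the shut fingers; the grasp point (between the pads) lies 19 mm behind it (env.hold_point_z is the distance from the TCP to the grasp point, in m); z points along the fingers, y is the line along which they close (so a half turn about z gives the same grasp; the last joint's range is limited). The gripper opens to 85 mm and grips with 20 to 120 N. Pads are 22 mm wide; open, the fingers measure 114 mm over their backs; the gripper's body (76 mm by 85 mm) begins 54 mm behind the grasp point. The pads swing forward as they close: fully open they stand 13 mm farther back than shut.
Start: joints at [1.069, 0.313, 1.498, -0, 1.331, -0.223], TCP at [0.144, 0.505, 0.231] pointing down, gripper open.
Joint ranges: [-2.94, 2.94], [-0.97, 2.17], [0.19, 2.56], [-1.23, 4.37], [0.02, 3.11], [-2.88, 2.88]. Speed limits (rad/s): [2.39, 2.39, 3.01, 3.14, 3.14, 3.14].

INTERFACE

Orientations are given as a unit quaternion [x, y, z, w].
In Python, from bench import env, kinematics, monitor, eyes, job gives the robot as it stands. The module is installed in compiled form; this text tells all that it offers. Calls block until the motion is done:
- env.reach(position, orientation): joint-space move of the TCP to a pose.
- env.movel(position, velocity=0.15, frame=None, guard=None): straight line of the TCP; frame=None keeps the orientation; velocity is the mean speed in m/s. With guard (N) it stops when the force on the tool has changed by that much, and returns True; else False.
- env.set_joints(angles): joint-space move.
- env.release() and env.close_gripper(effort=None): open the fingers fully, or close them until they stop; effort is the grip in N (None keeps the last).
- env.hold(seconds).
- kinematics.ik(position, orientation): joint angles nearest the present ones, or None.
- monitor.sense(): the state.
- eyes.grab_frame(name): name is "scene" or "top" or "wrist"; returns a dict with "frame" (480x640x3 uint8, red, green, blue), "mtx" (3x3 intrinsics, pixels), "k1" (the pictures are not rectified: a ray, as slopes to the right and down, at radius r is drawn at 1 + k1 r^2 times it, then the intrinsics apply), "view" (4x4, takes a point from world to camera coordinates). Camera axes: x right, y down, z forward; pixel columns grow to the right and rows downward; lengths in m; the calibration is good to about 2 mm. A picture is of the moment at which its call begins. There is no depth.
A pose or a line that the arm cannot do raises env.MotionError and nothing moves.
- job.hand_in(): hands the job in; it is judged then, once.
The state is a dict: "clock": time; "joints": joint angles; "qvel": joint speeds; "joint_efforts": joint torques, N m; "position": TCP position; "ee_rot": TCP orientation; "contact_force": force on the tool from outside, world axes, zero at the start; "ft_torque": the same for the moment, N m; "finger_gap": opening from 0.0 (shut) to 1.0 (fully open); "gripper_force": force on a finger pad.
Only numpy, scipy, OpenCV 4.12 (cv2) and the standard library are available. Lean on these libraries where they do the work, as an engineer would, in place of code of your own. Each camera call takes 0.05 s, during which the arm holds its last target. There are 200 camera calls.

## Working session

There is one attempt and no reset: what is moved stays moved. The work goes in short steps, each a Python script; the robot and the scene stay as the last script left them, time stands still between calls to the robot, and variables do not carry over. Pictures are saved under pics/ and viewed, at most 10 in all, crops included, and the job is handed in when it is done.

```bash
mkdir -p pics; python3 - <<'E'
from bench import env, kinematics, monitor, eyes, job
import cv2,numpy as np,pickle
d={}
for n in ["scene","top"]:
    f=eyes.grab_frame(n); d[n]=f
    cv2.imwrite(f"pics/{n}0.png",f["frame"][:,:,::-1])
    print(n,f["mtx"].tolist(),f["k1"],np.round(f["view"],4).tolist())
pickle.dump(d,open("f0.pkl","wb"))
s=monitor.sense();print(s)
E
```

```text
scene [[456.19085952762583, 0.0, 322.1750711062749], [0.0, 456.19085952762583, 240.89077789291318], [0.0, 0.0, 1.0]] -0.0972078541717327 [[0.6343, -0.7728, -0.0209, -0.2311], [-0.5161, -0.4031, -0.7557, 0.4111], [0.5756, 0.4901, -0.6545, 0.5224], [0.0, 0.0, 0.0, 1.0]]
top [[501.16844087811916, 0.0, 323.9553199894477], [0.0, 501.16844087811916, 242.89250912703525], [0.0, 0.0, 1.0]] -0.11470775402640405 [[-0.0021, -1.0, -0.0046, 0.1582], [-0.9961, 0.0025, -0.0878, 0.575], [0.0878, 0.0044, -0.9961, 0.9206], [0.0, 0.0, 0.0, 1.0]]
{'clock': 0.1, 'joints': array([ 1.06858535e+00,  3.13405255e-01,  1.49833090e+00, -4.38072950e-06,
        1.33102376e+00, -2.23388909e-01]), 'qvel': array([-0.00211555, -0.00133461, -0.00062351, -0.0014317 , -0.00067254,
        0.00156629]), 'joint_efforts': array([ 2.16846798e-03, -4.12901974e+01, -2.60137635e+01, -2.11950555e-04,
        3.07142269e-03,  1.76769959e-05]), 'position': array([0.14438876, 0.50452105, 0.23079795]), 'ee_rot': array([ 1.38959347e-01,  9.90297914e-01, -5.46392351e-04, -2.05136584e-04]), 'contact_force': array([0.64076292, 0.09557272, 0.47177344]), 'ft_torque': array([0.05836311, 0.00880435, 0.01338541]), 'gripper_force': 0.0, 'finger_gap': 1.0000685903669209}
```

View pics/top0.png

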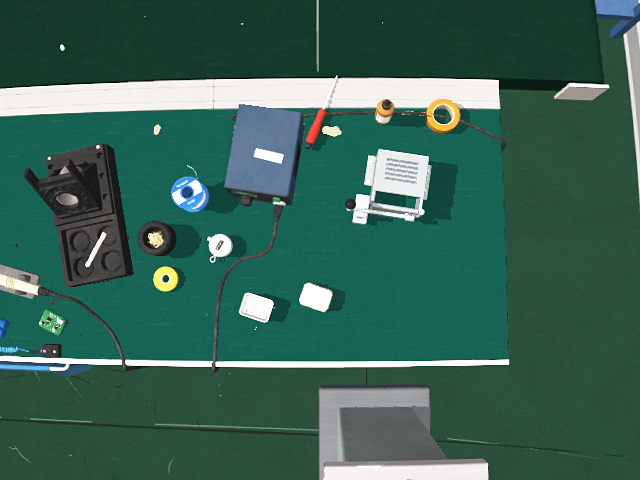

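View pics/scene0.png

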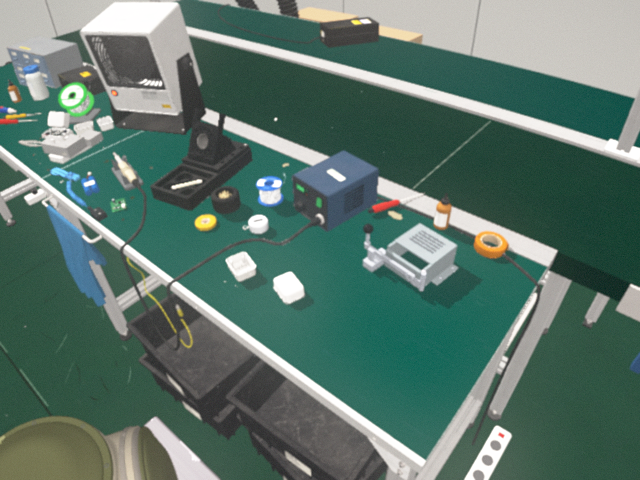

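The top view shows the closed lamp at about (316,297), the hollow cap at (256,307), the counter at (220,246), the box at about (400,178) and the knob at (350,204). I'll zoom in to get the pose.

```bash
python3 - <<'E'
import cv2,pickle,numpy as np
d=pickle.load(open("f0.pkl","rb"))
t=d["top"]["frame"][:,:,::-1]
a=cv2.resize(t[140:230,335:445],None,fx=5.4,fy=5.4,interpolation=cv2.INTER_CUBIC)
b=cv2.resize(t[280:330,235:345],None,fx=5.4,fy=5.4,interpolation=cv2.INTER_CUBIC)
s=d["scene"]["frame"][:,:,::-1]
cv2.imwrite("pics/c1.png",a)
cv2.imwrite("pics/c2.png",cv2.resize(s[215:300,355:465],None,fx=6,fy=6,interpolation=cv2.INTER_CUBIC))
# lamp blobs
hsv=cv2.cvtColor(t,cv2.COLOR_BGR2HSV)
m=((hsv[:,:,1]<70)&(hsv[:,:,2]>110)).astype(np.uint8)
n,l,st,c=cv2.connectedComponentsWithStats(m)
for i in range(1,n):
    if st[i,4]>200 and 200<c[i][0]<450 and 100<c[i][1]<350:
        p=np.argwhere(l==i)[:,::-1].astype(np.float32)
        print(st[i],c[i],cv2.minAreaRect(p))
E
```

```text
[253 148  31  16 304] [268.34210526 155.17434211] ((268.2353210449219, 155.05880737304688), (29.589345932006836, 10.186494827270508), 14.03624439239502)
[ 346  149   86   76 3731] [393.62798177 183.98686679] ((388.47711181640625, 188.95106506347656), (78.28828430175781, 77.3594970703125), 8.61564826965332)
[207 234  26  29 474] [219.34810127 245.85021097] ((220.24996948242188, 247.25), (27.15290069580078, 24.18305206298828), 81.8698959350586)
[299 282  34  30 705] [315.47801418 296.75602837] ((315.6499938964844, 296.5500183105469), (30.674091339111328, 24.033309936523438), 18.434947967529297)
[239 292  36  31 745] [255.89798658 307.03489933] ((256.6000061035156, 307.20001220703125), (32.88768768310547, 24.03331184387207), 18.434946060180664)
```

View pics/c1.png

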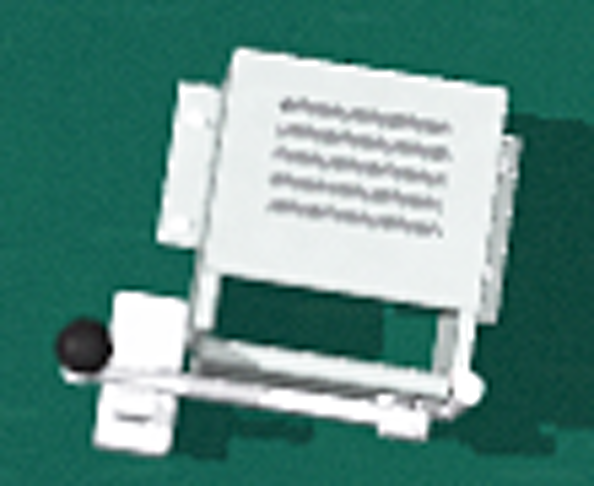

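View pics/c2.png

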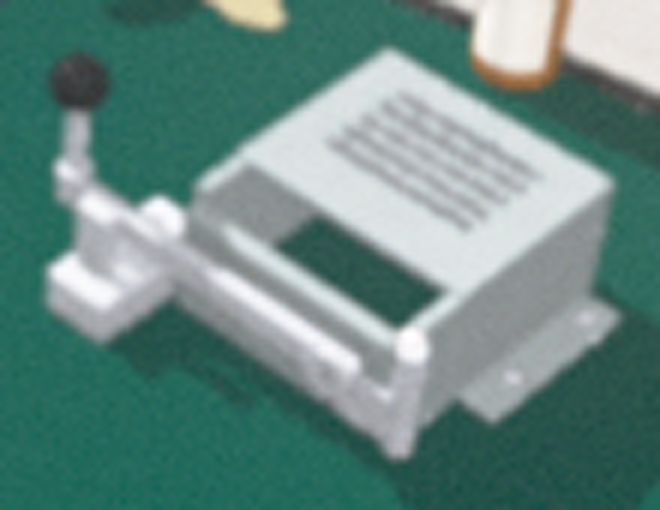

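The zoomed crops show roof back corners at (238,50) and (507,90), roof front corners at (212,273) and (473,310), and the knob at (84,345) in the top crop. In the scene crop, the roof corners are at (390,50), (612,185) and (450,290), and the knob is at (79,82). I'll fit the pose to these.

```bash
cat >h.py <<'E'
import numpy as np
def proj(f,P):
    P=np.atleast_2d(P); c=P@f["view"][:3,:3].T+f["view"][:3,3]
    s=c[:,:2]/c[:,2:]; s=s*(1+f["k1"]*(s**2).sum(1,keepdims=True))
    return s@f["mtx"][:2,:2].T+f["mtx"][:2,2]
def unproj(f,uv,z):
    d=(np.array(uv,float)-f["mtx"][:2,2])/f["mtx"][0,0]; s=d.copy()
    for _ in range(20): s=d/(1+f["k1"]*(s@s))
    R=f["view"][:3,:3]; o=-R.T@f["view"][:3,3]; r=R.T@np.r_[s,1]
    return o+r*(z-o[2])/r[2]
def b2w(x,y,yaw,p):
    p=np.atleast_2d(p)/1000.; c,s=np.cos(yaw),np.sin(yaw)
    return np.c_[x+c*p[:,0]-s*p[:,1], y+s*p[:,0]+c*p[:,1], p[:,2]]
E
python3 - <<'E'
import pickle,numpy as np
from h import *
from scipy.optimize import least_squares
d=pickle.load(open("f0.pkl","rb")); T,S=d["top"],d["scene"]
top=[((50,48,52),(238,50)),((50,-48,52),(507,90)),((-30,48,52),(214,272)),((-30,-48,52),(474,310)),((-68,85,80),(84,345)),((-35,75,18),(115,292)),((-35,49,18),(190,300)),((-90,49,18),(170,453)),((-90,75,18),(95,443))]
sc=[((50,48,52),(390,50)),((50,-48,52),(612,185)),((-30,-48,52),(450,290)),((-68,85,80),(79,82))]
tp=np.array([a for a,_ in top],float);tu=np.array([b for _,b in top])/5.4-.4+[335,140]
sp=np.array([a for a,_ in sc],float);su=np.array([b for _,b in sc])/6.-.4+[355,215]
for use in (1,0,2):
  def r(v):
    a=(proj(T,b2w(*v,tp))-tu).ravel(); b=(proj(S,b2w(*v,sp))-su).ravel()
    return np.r_[a*(use!=2),b*(use>0)]
  o=least_squares(r,[.55,.05,0],loss="soft_l1")
  print(o.x); 
  if use==1: print(np.round(r(o.x).reshape(-1,2),1).tolist())
for n,c in [("lamp",(315.5,296.6)),("cap",(256,307)),("cnt",(221,246))]: print(n,unproj(T,c,.018))
# lamp edges
p0=unproj(T,(315.5,296.6),.018)
for a in (18.4,): 
  q=unproj(T,(315.5+20*np.cos(np.radians(a)),296.6+20*np.sin(np.radians(a))),.018)-p0; print(q,np.arctan2(q[1],q[0]))
E
```

```text
[ 0.69411358  0.01490289 -0.15959421]
[[-0.3, -0.7], [0.3, -0.0], [-2.0, -0.4], [0.8, 0.7], [-0.0, 0.5], [0.4, -0.3], [-0.1, 0.3], [-0.6, -0.0], [-0.2, -0.3], [-0.5, -0.1], [0.3, -0.3], [2.0, 1.4], [-0.3, 0.3]]
[ 0.69424038  0.01477712 -0.15545508]
[ 0.69430278  0.01611246 -0.185426  ]
lamp [0.47422713 0.17312309 0.018     ]
cap [0.45462432 0.28569876 0.018     ]
cnt [0.57051841 0.35397605 0.018     ]
[-0.01195043 -0.0357932   0.        ] -1.8930336528199394
```

Box fit: origin (0.694, 0.015), yaw about -0.157. Lamp is near (0.474, 0.173). Next I'll check wrist ranges along the gate arc, then grasp the knob.

```bash
cat >>h.py <<'E'
from scipy.spatial.transform import Rotation as Rn
BX=(0.6941,0.0149,-0.158); YAW=BX[2]
def quat(phi):  # tool down, closing axis at world angle phi
    y=np.array([np.cos(phi),np.sin(phi),0]); z=np.array([0,0,-1.])
    return Rn.from_matrix(np.c_[np.cross(y,z),y,z]).as_quat()
def W(x,y,z): return b2w(*BX,(x,y,z))[0]
def knob(g,a):   # box mm
    y=-30+115*np.cos(a)-46*np.sin(a); z=34+115*np.sin(a)+46*np.cos(a)
    rx,ry=-12,y+48
    return np.array([-56+rx*np.cos(g)-ry*np.sin(g),-48+rx*np.sin(g)+ry*np.cos(g),z])
def kpose(g,a,off,dz=0,K=1.0):  # TCP pose holding knob
    p=W(*knob(g,a)); p[2]+=dz-0.019
    return p,quat(YAW+off+K*g)
E
python3 - <<'E'
from bench import env, kinematics, monitor
from h import *
import pickle,cv2
d=pickle.load(open("f0.pkl","rb")); T=d["top"]
for nm,(x0,y0,x1,y1) in {"lamp":(290,275,340,320),"cap":(232,285,282,330)}.items():
    hsv=cv2.cvtColor(T["frame"],cv2.COLOR_RGB2HSV)[y0:y1,x0:x1]
    m=(hsv[:,:,1]<90)&(hsv[:,:,2]>110)
    P=np.array([unproj(T,(u+x0,v+y0),.015)[:2] for v,u in np.argwhere(m)])
    e,V=np.linalg.eigh(np.cov(P.T)); print(nm,P.mean(0),np.sqrt(12*e)*1000,np.arctan2(V[1],V[0]))
for off in (0,np.pi):
  for g,a,dz in [(0,0,.06),(0,0,0),(0,.38,0),(.6,.38,0),(1.2,.38,0),(1.8,.38,0),(1.8,0,0)]:
    j=kinematics.ik(*[x.tolist() for x in kpose(g,a,off,dz)]); print(off>0,g,a,None if j is None else np.round(j,2))
E
```

```text
lamp [0.47375033 0.17326134] [44.05305105 56.87072479] [2.80527942 1.2344831 ]
cap [0.45423206 0.28630442] [45.92186715 59.23686032] [2.83359684 1.26280052]
False 0 0 [-0.01  0.68  1.22 -0.    1.24  0.15]
False 0 0 [-0.01  0.75  1.27 -0.    1.12  0.15]
False 0 0.38 [-0.05  0.68  1.27 -0.    1.19  0.11]
False 0.6 0.38 [-0.08  0.56  1.49 -0.    1.09 -0.53]
False 1.2 0.38 [-0.18  0.47  1.64 -0.    1.03 -1.22]
False 1.8 0.38 [-0.31  0.46  1.66 -0.    1.03 -1.95]
False 1.8 0 [-0.32  0.47  1.77 -0.    0.91 -1.97]
True 0 0 None
True 0 0 None
True 0 0.38 None
True 0.6 0.38 [-0.08  0.56  1.49 -0.    1.09  2.62]
True 1.2 0.38 [-0.18  0.47  1.64 -0.    1.03  1.92]
True 1.8 0.38 [-0.31  0.46  1.66 -0.    1.03  1.19]
True 1.8 0 [-0.32  0.47  1.77 -0.    0.91  1.18]
```

```bash
python3 - <<'E'
from bench import env, kinematics, monitor, eyes
from h import *
import cv2
env.reach(*kpose(0,0,0,.10))
f=eyes.grab_frame("wrist"); cv2.imwrite("pics/w1.png",f["frame"][:,:,::-1])
print("pred knob px in wrist",proj(f,W(*knob(0,0))))
g=f["frame"].astype(int).sum(2)
import pickle; pickle.dump(f,open("w1.pkl","wb"))
print(monitor.sense()["clock"],monitor.sense()["contact_force"])
E
```

```text
pred knob px in wrist [[322.19521976 247.30433795]]
2.425 [ 0.84368673 -0.59493167 -0.30009297]
```

View pics/w1.png

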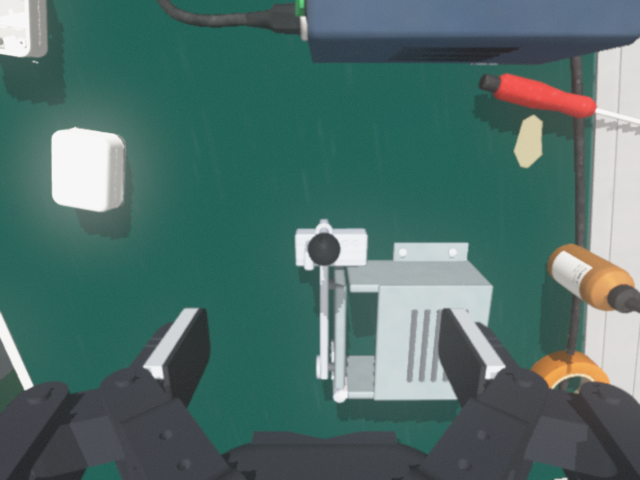

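The wrist view shows the knob at (324,249), with (322,247) predicted, so the model is within about 1 mm. I'll grip it and lift.

```bash
python3 - <<'E'
from bench import env, monitor
from h import *
def rep(n): 
    s=monitor.sense(); print(n,round(s["clock"],2),np.round(s["position"],4),np.round(s["contact_force"],1),round(s["finger_gap"],3),round(s["gripper_force"],1))
p,q=kpose(0,0,0)
print(env.movel(p,velocity=.1,frame=q,guard=15)); rep("down")
env.close_gripper(effort=40); rep("grip")
for a in np.linspace(0,.38,5)[1:]:
    p,q=kpose(0,a,0); env.movel(p,velocity=.06,frame=q); rep(f"lift{a:.2f}")
E
```

```text
False
down 3.58 [0.6407 0.1096 0.0618] [ 0.1  0.1 -0.5] 0.998 0.0
grip 4.22 [0.6401 0.1097 0.0611] [-2.8  0.4  2.2] 0.208 38.9
lift0.10 4.57 [0.6394 0.1048 0.0719] [-2.7  3.4 -0.5] 0.201 39.1
lift0.19 4.92 [0.6385 0.0986 0.0821] [-3.8  1.8 -1.1] 0.2 39.2
lift0.29 5.27 [0.6374 0.0915 0.0919] [-3.7  0.8 -2.9] 0.204 39.1
lift0.38 5.62 [0.6362 0.0839 0.1009] [-4.   1.  -2.7] 0.206 39.2
```

```bash
python3 - <<'E'
from bench import env, monitor, eyes
from h import *
import cv2
def rep(n): 
    s=monitor.sense(); print(n,round(s["clock"],2),np.round(s["position"],4),np.round(s["contact_force"],1),round(s["finger_gap"],3),round(s["gripper_force"],1))
for g in np.linspace(0,1.85,13)[1:]:
    p,q=kpose(g,.38,0); env.movel(p,velocity=.07,frame=q)
    rep(f"g{g:.2f}")
    s=monitor.sense()
    if np.linalg.norm(s["contact_force"])>30 or s["finger_gap"]<.1: break
f=eyes.grab_frame("scene"); cv2.imwrite("pics/s2.png",cv2.resize(f["frame"][180:330,260:480,::-1],None,fx=3,fy=3))
E
```

```text
g0.15 6.01 [0.6202 0.0836 0.1008] [-0.5 -2.2 -2.5] 0.208 39.1
g0.31 6.4 [0.6038 0.0809 0.1006] [-0.4 -1.2 -2.3] 0.203 39.1
g0.46 6.79 [0.5881 0.0755 0.1005] [ 0.  -2.2 -2.2] 0.207 39.2
g0.62 7.18 [0.5733 0.0677 0.1006] [ 0.3 -1.3 -1.4] 0.2 39.2
g0.77 7.58 [0.56   0.0577 0.1006] [-1.2 -0.  -1.5] 0.2 39.2
g0.93 7.97 [0.5483 0.0458 0.1005] [-1.3  0.5 -0.3] 0.203 39.3
g1.08 8.36 [0.5385 0.0322 0.1005] [-1.8  0.5  0.1] 0.204 39.3
g1.23 8.75 [0.531  0.0173 0.1005] [-3.1  0.7  0.9] 0.206 39.4
g1.39 9.14 [0.5258 0.0014 0.1004] [-3.2 -0.6  2.8] 0.2 39.4
g1.54 9.53 [ 0.5232 -0.0152  0.1004] [-5.1 -0.6  2.2] 0.201 39.5
g1.70 9.93 [ 0.5232 -0.0321  0.1004] [-5.1 -1.1  3.2] 0.203 39.5
g1.85 10.32 [ 0.5258 -0.0488  0.1005] [-5.2 -2.1  4.3] 0.203 39.6
```

View pics/s2.png

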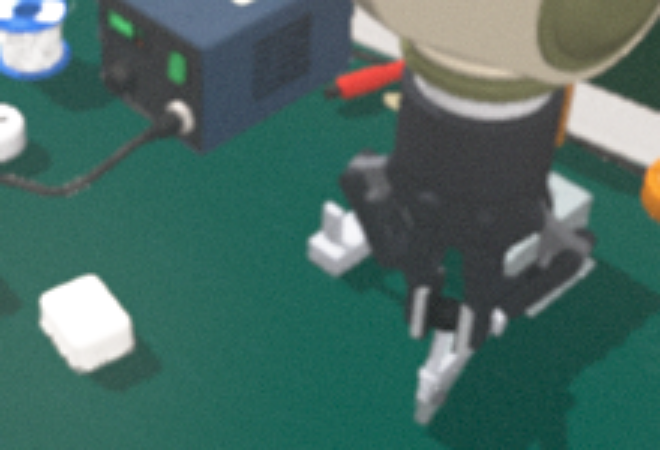

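The gate is open with the knob still held, and the lamp is undisturbed. Next: lower the bar, release, and fetch the lamp.

```bash
python3 - <<'E'
from bench import env, monitor, eyes
from h import *
import cv2,pickle
def rep(n): 
    s=monitor.sense(); print(n,round(s["clock"],2),np.round(s["position"],4),np.round(s["contact_force"],1),round(s["finger_gap"],3),round(s["gripper_force"],1))
for a in (.25,.12,.01):
    p,q=kpose(1.85,a,0); env.movel(p,velocity=.06,frame=q)
rep("low"); env.release()
p=p+[0,0,.10]; env.movel(p,velocity=.2); 
L=np.array([.4738,.1733,.12]); ql=quat(-.337)
env.reach(L,ql)
f=eyes.grab_frame("top"); pickle.dump(f,open("f2.pkl","wb")); 
env.movel([L[0],L[1],.001],velocity=.12,guard=10); rep("at lamp")
env.close_gripper(effort=30); rep("grip")
env.movel([L[0],L[1],.08],velocity=.12); rep("lift")
E
```

```text
low 11.57 [ 0.5016 -0.0516  0.0621] [ 4.4  2.  -0.9] 0.204 39.3
at lamp 16.21 [0.4742 0.1734 0.0016] [0.1 0.8 0.4] 1.001 0.0
grip 16.68 [0.4741 0.1733 0.0014] [-0.2  0.4  4. ] 0.499 31.6
lift 17.48 [0.4733 0.1732 0.0793] [ 0.1 -0.5 -1.1] 0.498 30.9
```

```bash
python3 - <<'E'
from bench import env, monitor, eyes
from h import *
import cv2,pickle
def rep(n): 
    s=monitor.sense(); print(n,round(s["clock"],2),np.round(s["position"],4),np.round(s["contact_force"],1),round(s["finger_gap"],3),round(s["gripper_force"],1))
q=quat(YAW)
P=W(-92,0,80); env.movel(P,velocity=.15,frame=q); rep("over")
print(env.movel(W(-92,0,2),velocity=.08,guard=8)); rep("down")
env.release(); env.movel(W(-92,0,75),velocity=.15); 
env.close_gripper(); env.movel(W(-160,0,75),velocity=.2); rep("back")
f=eyes.grab_frame("wrist"); pickle.dump(f,open("w3.pkl","wb"))
cv2.imwrite("pics/w3.png",f["frame"][:,:,::-1])
print("lamp pred", proj(f,[W(-92,0,23)]))
E
```

```text
over 18.93 [0.6029 0.03   0.08  ] [-0.3 -0.4 -1.5] 0.497 30.9
True
down 19.9 [0.6028 0.0294 0.0014] [ 0.3 -0.3  4.8] 0.493 31.7
back 22.31 [0.5366 0.04   0.0755] [0.7 0.4 0.5] -0.003 0.0
lamp pred [[450.17148234 263.47464901]]
```

View pics/w3.png

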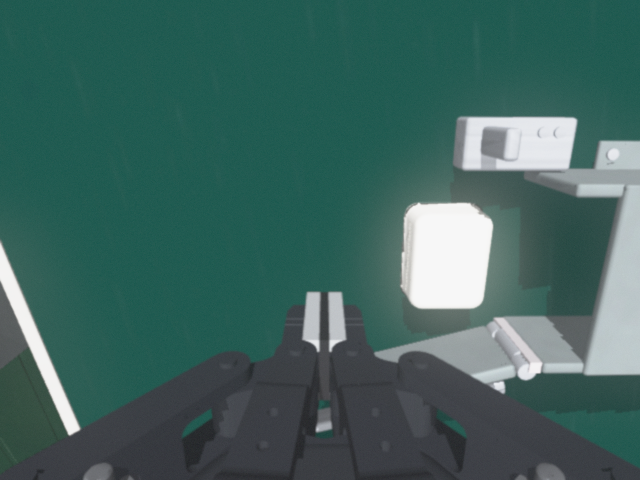

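The lamp stands at (449,258) in front of the doorway, about 2 mm left of the predicted spot and nearly square to it. I'll push it in with shut fingers.

```bash
python3 - <<'E'
from bench import env, monitor, eyes
from h import *
import cv2,pickle
def rep(n): 
    s=monitor.sense(); print(n,round(s["clock"],2),np.round(s["position"],4),np.round(s["contact_force"],1),round(s["finger_gap"],3),round(s["gripper_force"],1))
q=quat(YAW-np.pi/2); y=2
env.reach(W(-150,y,75),q); 
print(env.movel(W(-150,y,6),velocity=.12,guard=8)); rep("low")
print(env.movel(W(-90,y,6),velocity=.05,guard=12)); rep("mid")
print(env.movel(W(-45,y*.5,6),velocity=.04,guard=12)); rep("in")
env.movel(W(-100,y,6),velocity=.1); env.movel(W(-130,y,110),velocity=.15); rep("up")
f=eyes.grab_frame("wrist"); pickle.dump(f,open("w4.pkl","wb"))
t=eyes.grab_frame("scene"); pickle.dump(t,open("s4.pkl","wb"))
cv2.imwrite("pics/w4.png",f["frame"][:,:,::-1])
print("lamp pred", proj(f,[W(-12,0,23),W(-34,0,12),W(*knob(1.85,0))]))
E
```

```text
False
low 24.48 [0.5467 0.0404 0.0066] [-0.3  1.2  0.7] -0.005 0.0
False
mid 25.83 [0.6054 0.0311 0.006 ] [ 0.2  0.7 -0.3] 0.002 0.0
False
in 27.11 [0.6497 0.023  0.006 ] [-0.2  1.  -0.2] 0.001 0.0
up 28.68 [0.5658 0.0373 0.1091] [ 0.3 -0.2  0.6] 0.001 0.0
lamp pred [[326.06076529  31.13253705]
 [325.89732085  77.8845281 ]
 [513.54639106 375.49239832]]
```

View pics/w4.png

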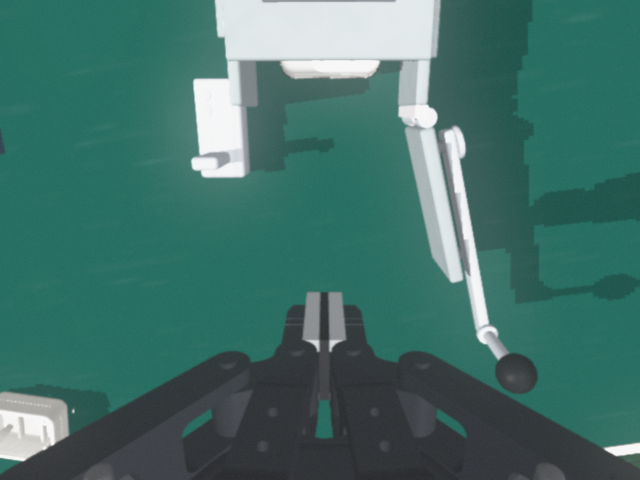

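The lamp is inside, its rear edge showing at about (330,70) under the roof and centred. The knob is at (516,373), as predicted. I'll close the gate now.

```bash
python3 - <<'E'
from bench import env, monitor, eyes
from h import *
import cv2,pickle
def rep(n): 
    s=monitor.sense(); print(n,round(s["clock"],2),np.round(s["position"],4),np.round(s["contact_force"],1),round(s["finger_gap"],3),round(s["gripper_force"],1)); return np.linalg.norm(s["contact_force"])>30 or s["finger_gap"]<.1
env.release()
G=1.85
env.reach(*kpose(G,0,0,.09)); p,q=kpose(G,0,0); print(env.movel(p,velocity=.1,frame=q,guard=12)); rep("down")
env.close_gripper(effort=40); bad=rep("grip")
path=[(G,a) for a in (.1,.2,.3,.38)]+[(g,.38) for g in np.linspace(G,0,13)[1:]]
for g,a in path:
    if bad: break
    p,q=kpose(g,a,0); env.movel(p,velocity=.07,frame=q); bad=rep(f"{g:.2f} {a:.2f}")
E
```

```text
False
down 33.64 [ 0.501  -0.0518  0.0615] [ 0.7 -0.4  0.6] 1.001 0.0
grip 34.28 [ 0.5007 -0.0517  0.0611] [-1.7 -0.2  1.9] 0.204 38.9
1.85 0.10 34.61 [ 0.5057 -0.051   0.0722] [-1.  -1.3 -0.4] 0.198 39.1
1.85 0.20 34.93 [ 0.5124 -0.0502  0.083 ] [ 3.4  1.  -3.9] 0.204 39.0
1.85 0.30 35.26 [ 0.5194 -0.0495  0.0929] [ 1.8 -0.2 -3. ] 0.203 39.1
1.85 0.38 35.55 [ 0.5256 -0.0487  0.1003] [-0.4 -0.8 -1.7] 0.203 39.2
1.70 0.38 35.94 [ 0.5229 -0.0321  0.1002] [-0.7  0.4 -0.2] 0.203 39.2
1.54 0.38 36.33 [ 0.523  -0.0157  0.1003] [-1.9 -0.4 -1.1] 0.202 39.3
1.39 0.38 36.73 [0.5256 0.0007 0.1004] [-1.9  1.8  0.6] 0.208 39.3
1.23 0.38 37.12 [0.5307 0.0166 0.1003] [-2.6  0.6  0.3] 0.205 39.3
1.08 0.38 37.51 [0.538  0.0316 0.1003] [-2.2  1.8  0.3] 0.204 39.3
0.93 0.38 37.9 [0.5476 0.0452 0.1003] [-0.7  2.1 -0.6] 0.202 39.3
0.77 0.38 38.29 [0.5592 0.0572 0.1003] [-0.4  2.1 -0.2] 0.202 39.3
0.62 0.38 38.68 [0.5725 0.0673 0.1003] [-0.3  1.4 -0.7] 0.205 39.2
0.46 0.38 39.08 [0.5871 0.0752 0.1003] [ 0.4  0.6 -1. ] 0.201 39.2
0.31 0.38 39.47 [0.6028 0.0808 0.1003] [ 0.8  0.4 -1.9] 0.202 39.2
0.15 0.38 39.86 [0.6192 0.0839 0.1003] [ 0.5 -0.5 -1.9] 0.204 39.2
0.00 0.38 40.25 [0.6359 0.0845 0.1002] [ 0.2  0.8 -1.7] 0.205 39.3
```

```bash
python3 - <<'E'
from bench import env, monitor, eyes
from h import *
import cv2,pickle
def rep(n): 
    s=monitor.sense(); print(n,round(s["clock"],2),np.round(s["position"],4),np.round(s["contact_force"],1),round(s["finger_gap"],3)); return np.linalg.norm(s["contact_force"])>25
bad=False
for g,a in [(-.012,.38),(-.012,.28),(-.012,.2),(-.01,.12),(-.008,.06),(-.005,.01)]:
    p,q=kpose(g,a,0); st=env.movel(p,velocity=.05,frame=q,guard=20); bad=rep(f"{g} {a} {st}")
    if st or bad: break
else:
    env.release(); rep("rel")
    env.movel(p+[0,0,.12],velocity=.12); rep("up")
    env.reach([.45,.0,.3],quat(YAW))
    f=eyes.grab_frame("top"); pickle.dump(f,open("t5.pkl","wb"))
    cv2.imwrite("pics/t5.png",cv2.resize(f["frame"][140:330,200:445,::-1],None,fx=3,fy=3,interpolation=cv2.INTER_CUBIC))
    print(proj(f,W(-68,85,80)),(proj(f,W(-68,85,80))-[200,140])*3)
E
```

```text
-0.012 0.38 False 40.5 [0.6363 0.0847 0.0999] [-4.7  1.1 -1.7] 0.206
-0.012 0.28 False 40.9 [0.6377 0.0924 0.0905] [-7.2 -0.2 -1. ] 0.2
-0.012 0.2 False 41.25 [0.6387 0.0979 0.0826] [-7.5 -1.4  0.1] 0.204
-0.01 0.12 False 41.6 [0.6394 0.1034 0.0744] [-8.   2.   0.6] 0.202
-0.008 0.06 False 41.9 [0.64   0.1071 0.0681] [-7.1  3.   1.5] 0.204
-0.005 0.01 False 42.17 [0.6403 0.1096 0.0626] [-5.8  2.8  1.1] 0.207
rel 42.84 [0.6409 0.109  0.0621] [ 0.6 -0.4  0.1] 1.002
up 43.99 [0.6406 0.109  0.1812] [ 0.3  0.7 -0.9] 1.003
[[350.16014532 204.05362031]] [[450.48043595 192.16086093]]
```

```bash
ls pics
```

```text
c1.png
c2.png
s2.png
scene0.png
t5.png
top0.png
w1.png
w3.png
w4.png
```

View pics/t5.png

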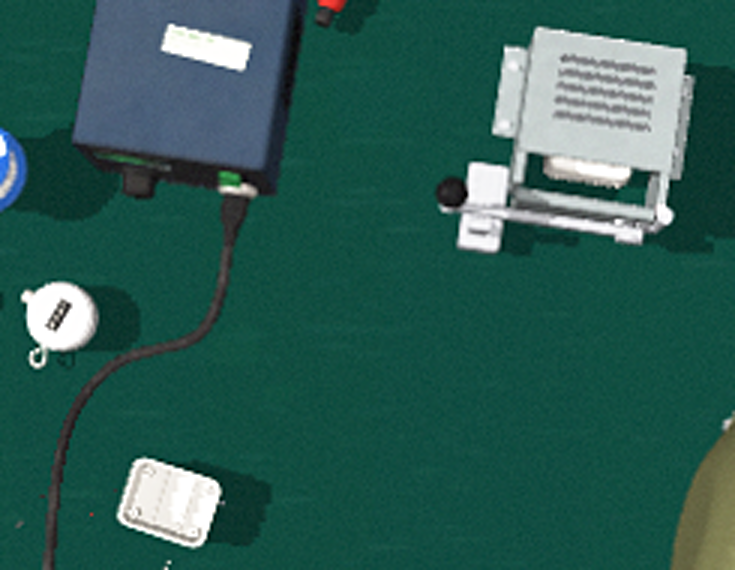

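The gate is shut and the knob is at (451,192), where the model puts it for bar down and gate shut. The lamp shows under the roof edge at about (588,170), the cap and counter have not moved, and the robot is clear. I'm handing it in.

```bash
python3 -c "
from bench import job
print(job.hand_in())"
```

```text
the job is handed in; nothing more can be done
None
```

The lamp is inside the burn-in box, the gate is shut with its bar down behind the catch, and the cap and counter haven't moved; I handed the job in at about 45 s, and no verdict came back.

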